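# Clamp a sample cup in the toggle fixture

### The job

The blue-lidded sample cup stands in the channel of the aluminium clamping fixture. Using the fingers only to push, without gripping or lifting anything, first slide the cup along the channel until it is fully home against the white stop, and then push the red lever of the toggle clamp over, away from the cup and down past its dead point, until it snaps into lock with the rubber pad pressing on the cup's lid. Leave everything else standing where it is.

Things in the scene. Friction and masses are not known exactly. Their poses are not given: they have to be found in the camera images.
- fixture: Clamping fixture, fixed to the worktop: L-shaped aluminium deck, 10 mm thick. Origin: on the worktop directly below the seat. Its +x is the direction in which the cup is pushed, z is up. The cup channel runs along x through the origin; the toggle clamp stands on its -y side and moves in the plane x = 0, all of it open more than 60 mm from the channel's centre line.
- seat (a point): Seat: point on the deck's top face (10 mm above the worktop) where the centre of the cup stands when it is fully home against the stop.
- pad: Black rubber pad, 22 mm in diameter, on a sprung steel spindle at the end of the clamp arm; the frame's origin lies on the arm's pivot, not at the pad. The spring gives up to 9 mm and presses on the lid with about 10 N when locked.
- cup_middle (a point): Middle of the sample cup (on its axis, 12 mm above its underside). Clear round cup with a blue snap lid: 24 mm high, body 32 mm and lid (the top 9 mm) 36 mm in diameter, 40 g, with a thin lid tab that sticks out over the rail on the clamp side. It stands loose on the deck in the channel, 50 to 75 mm short of the seat. It slides under a push of well under 1 N.
- lever (a joint): Angle of the clamp lever in rad: 0 to 0.1 open (lever upright) as found, growing as the lever is pushed over to -y of the fixture and down. With the cup in place the pad's spring is felt from about 1.0 on, the dead point is at 1.33, and beyond it the lever snaps by itself to its stop at 1.44, the locked position. It needs up to about 6 N at the red grip.
- lever_hinge (a point): Hinge axis of the lever (parallel to the fixture's x), 165 mm to the -y side of the seat and 50 mm above the worktop.
- lever_end (a point): Centre of the round outer end of the lever, 130 mm from the hinge axis. The red round grip, 18 mm thick, takes up its last 75 mm, centred on the line from lever_hinge to lever_end. With joint 0 this line stands nearly upright, 5 degrees beyond upright, away from the cup (95 degrees from the fixture's +y); locked it points to the fixture's -y, level within 2 degrees.
- cup_red: Bystander: sample cup with a red lid, 35 x 43 x 24 mm, origin under it. Not to be moved.
- drop_bottle: Bystander: small amber bottle with a white cap, 30 mm in diameter, 78 mm high, origin under it. Not to be moved.
- tube_clear: Bystander: clear self-standing tube with a blue cap, 36 mm in diameter, 118 mm high, origin under it. Not to be moved.
- beaker: Bystander: small clear beaker, 56 mm in diameter, 76 mm high, origin under it. Not to be moved.
- cup: The same blue-lidded sample cup; this origin lies under it, 4 mm off its axis towards the lid tab. Use cup_middle.
- channel_mouth (a point): Open end of the channel, on the deck's top face (10 mm above the worktop), 104 mm before the seat. The channel is 36 mm wide between two white rails whose tops are 16 mm above the worktop (6 mm above the deck). At its far end the white stop has its face 16 mm beyond the seat and its top 22 mm above the worktop.
- clamp_pivot (a point): Pivot of the steel clamp arm, 110 mm to the -y side of the seat, 62 mm above the worktop. Open, the arm stands straight up with its top 181 mm above the worktop and its rubber pad facing the channel; as the lever goes over, the arm swings down, and in lock it lies level over the seat with the pad on the cup's lid. Arm and lever are coupled by a link.

How it is judged:
By the outcome, as a careful person would: the job done as asked, in the order asked, and still so for the second after the job is handed in, with the robot touching nothing.
It also fails if it takes over 48 s, if anything falls off the work surface, if the arm or the gripper's body presses on something with over 40 N, if the wrist force passes 120 N, or if a joint passes its speed limit or range.

### The arm

A 6-joint arm with a two-finger parallel gripper is mounted at the origin on a cart in front of the work surface, level with it; the furniture and walls round the work are solid. World frame = base frame: x ahead of the robot, y to its left, z up, the work surface at z = 0. Lengths are in m, angles in rad, forces in N, time in s.
With the tool pointing down it reaches from about 0.425 to 0.95 m from the base axis. Payload 3.5 kg.
Tool frame: the origin (TCP) lies on the mounting face of the last link; the fingertips stand 173 mm ahead of it and the grasp point (between the pads) lies 155 mm ahead of it; z points along the fingers, x is the direction in which the jaws open and shut, and the axes are right-handed (so a half turn about z gives the same grasp; the last joint's range is limited). The gripper opens to 85 mm and grips with 20 to 120 N. Pads are 22 mm wide; open, the fingers measure 114 mm over their backs; the gripper's body (76 mm by 85 mm) begins 54 mm behind the grasp point. The pads swing forward as they close: fully open they stand 13 mm farther back than shut.
Start: joints at [1.178, 0.286, 1.577, -0, 1.279, -0.15], TCP at [0.162, 0.655, 0.405] pointing down, gripper open.
Joint ranges: [-2.77, 2.77], [-0.9, 2.22], [0.21, 2.48], [-1.53, 4.67], [0.24, 2.81], [-2.84, 2.84]. Speed limits (rad/s): [2.79, 2.79, 3.14, 3.14, 3.14, 3.14].

### API

Orientations are given as a unit quaternion [x, y, z, w].
In Python, from plant import get_state, read_camera, sign_off gives the robot as it stands.
- The arm moves only by the shell command python3 -m jog 'ROWS' [FORCE]. ROWS is JSON, a list of rows, each an object of numbers: "grip": the closure, from 0 (fully open) to 1 (shut); "x", "y", "z": the shift along the tool's x, y, z in mm; "rx", "ry", "rz": the turn, a rotation vector about the tool's x, y, z in degrees. A call has 1 to 8 rows; each row shifts and turns the commanded pose from where the row before left it, along the tool's axes as they then stand; what a row does not reach is not made up. A row lasts 1/12 s, in which the tool goes at most 41.7 mm and 7.16 degrees, less where a joint would pass 70% of its speed; a pose out of reach is approached as far as the arm can. A call with a gripper value outside its range is refused whole. The fingers move at their own pace and stop on an object; FORCE is the grip in N (left out, the last holds). Time passes only in rows, so rows that do not move let the fingers close. It gives the time, the measured TCP pose, the force and the opening at its end, in the units of the state.
- get_state(): the state, without advancing time (a new reading comes with each control period).
- read_camera(name): name is "scene" or "top" or "wrist"; returns a dict with "frame" (384x512x3 uint8, red, green, blue), "intrinsics" (3x3 intrinsics, pixels), "R" (3x3) and "t" (3): a world point X has camera coordinates R X + t. Camera axes: x right, y down, z forward; pixel columns grow to the right and rows downward; lengths in m; the calibration is good to about 2 mm. A picture is of the moment at which its call begins. There is no depth.
- sign_off(): hands the job in, once; it reports no verdict.
The state is a dict: "time": time; "qpos": joint angles; "dq": joint speeds; "joint_efforts": joint torques, N m; "eef_pos": TCP position; "tcp_rot": TCP orientation; "contact_force": force on the tool from outside, world axes, zero at the start; "wrist_torque": the same for the moment, N m; "opening": opening from 0.0 (shut) to 1.0 (fully open).
Only numpy, scipy, OpenCV 4.12 (cv2) and the standard library are available. Lean on these libraries where they do the work, as an engineer would, in place of code of your own. Each camera call takes 0.05 s, during which the arm holds its last target.

## Working session

There is one attempt and no reset: what is moved stays moved. The work goes in short steps, Python scripts to look and compute and a shell command to move; the robot and the scene stay as the last step left them, time stands still between calls to the robot, and variables do not carry over. Pictures are saved under pics/ and viewed, and the job is handed in when it is done.

```bash
ls; mkdir -p pics; python3 - <<'E'
from plant import *
import cv2
s=get_state();print({k:(v if not hasattr(v,'round') else v) for k,v in s.items()})
for n in["scene","top","wrist"]:
    c=read_camera(n);cv2.imwrite(f"pics/{n}0.png",c["frame"][:,:,::-1]);print(n,c["intrinsics"],c["R"],c["t"])
E
```

```text
pics
{'time': 0.0, 'qpos': array([ 1.17797464e+00,  2.87181285e-01,  1.57814672e+00, -2.23596044e-06,
        1.27862608e+00, -1.50000197e-01]), 'dq': array([ 9.06465510e-04, -2.35235314e-03,  5.10108973e-04,  6.63179044e-05,
       -1.79629201e-04,  6.39189718e-06]), 'joint_efforts': array([-2.51958563e-04, -4.06000078e+01, -2.92620224e+01, -1.81102096e-04,
        6.01521431e-03,  2.57150546e-06]), 'eef_pos': array([0.16217502, 0.65497536, 0.40335269]), 'tcp_rot': array([ 7.87540455e-01,  6.16261826e-01, -1.02762939e-03,  5.81433920e-04]), 'contact_force': array([-0.55737535,  1.09908036, -0.79385137]), 'wrist_torque': array([ 0.04359473, -0.02736951, -0.00881525]), 'opening': 0.999618964791821}
scene [[417.65988066   0.         259.59450029]
 [  0.         417.65988066 183.73798075]
 [  0.           0.           1.        ]] [[ 0.64553516 -0.76355653  0.01630282]
 [-0.28086615 -0.25719544 -0.92464302]
 [ 0.71021023  0.59231067 -0.38048588]] [-0.52449799  0.24400554  0.83319145]
top [[419.54382416   0.         262.40719884]
 [  0.         419.54382416 190.30778681]
 [  0.           0.           1.        ]] [[ 2.13822481e-04 -9.99621849e-01  2.74975046e-02]
 [-9.89505615e-01 -4.18473038e-03 -1.44433811e-01]
 [ 1.44494263e-01 -2.71780520e-02 -9.89132328e-01]] [-0.23077684  0.54723015  0.93807249]
wrist [[333.87663848   0.         259.64063206]
 [  0.         333.87663848 193.33087654]
 [  0.           0.           1.        ]] [[ 2.40753044e-01  9.70586069e-01 -8.08729875e-04]
 [ 9.31844019e-01 -2.30909883e-01  2.79905965e-01]
 [ 2.71486087e-01 -6.81418232e-02 -9.60027081e-01]] [-0.67543346 -0.03703697  0.37955839]
```

View pics/scene0.png

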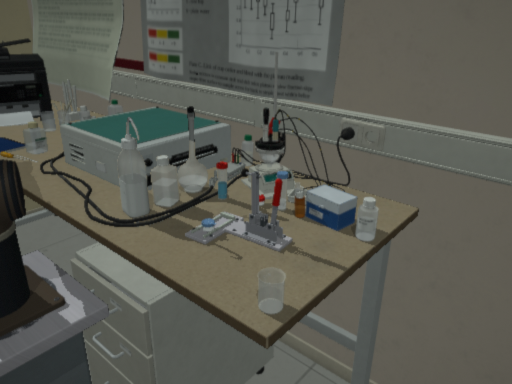

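View pics/top0.png

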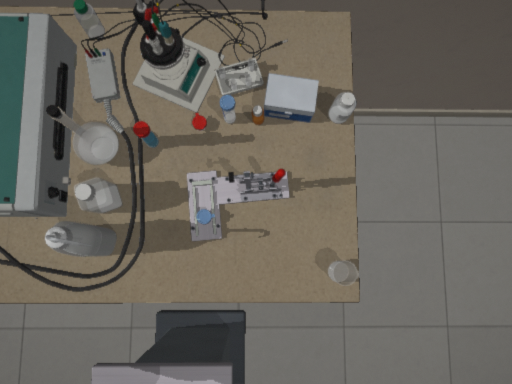

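View pics/wrist0.png

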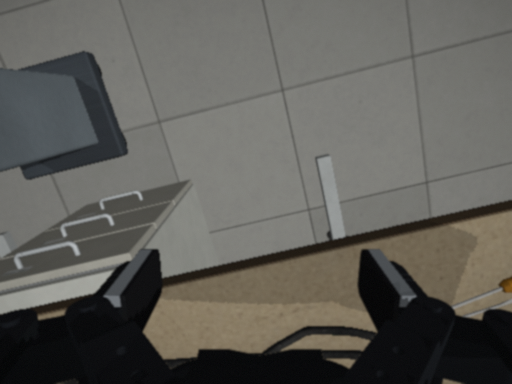

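```bash
cat > h.py <<'E'
import numpy as np,cv2
from plant import *
def px2w(c,u,v,z):
    K,R,t=np.array(c["intrinsics"]),np.array(c["R"]),np.array(c["t"])
    d=R.T@np.linalg.inv(K)@np.array([u,v,1.]); o=-R.T@t
    return o+d*(z-o[2])/d[2]
def w2px(c,X):
    p=np.array(c["intrinsics"])@(np.array(c["R"])@np.array(X)+np.array(c["t"]));return p[:2]/p[2]
def blob(c,hlo,hhi,x0,y0,x1,y1,smin=90,vmin=60):
    h=cv2.cvtColor(c["frame"],cv2.COLOR_RGB2HSV);m=cv2.inRange(h,(hlo,smin,vmin),(hhi,255,255))
    mm=np.zeros_like(m);mm[y0:y1,x0:x1]=m[y0:y1,x0:x1];return mm
def crop(c,name,x0,y0,x1,y1,f):
    cv2.imwrite("pics/"+name,cv2.resize(np.ascontiguousarray(c["frame"][y0:y1,x0:x1,::-1]),None,fx=f,fy=f,interpolation=cv2.INTER_CUBIC))
E
python3 - <<'E'
from h import *
c=read_camera("top");crop(c,"t1.png",175,155,305,255,6)
m=blob(c,100,125,190,200,220,230);M=cv2.moments(m,True);u,v=M['m10']/M['m00'],M['m01']/M['m00'];print(u,v,M['m00'],px2w(c,u,v,.034))
s=read_camera("scene");crop(s,"s1.png",180,160,310,260,6)
m=blob(s,100,125,195,212,222,235);M=cv2.moments(m,True);print(M['m10']/M['m00'],M['m01']/M['m00'],M['m00'])
E
```

```text
204.0653594771242 216.15686274509804 153.0 [ 0.48760635 -0.09384893  0.034     ]
207.7560975609756 222.41463414634146 82.0
```

View pics/t1.png

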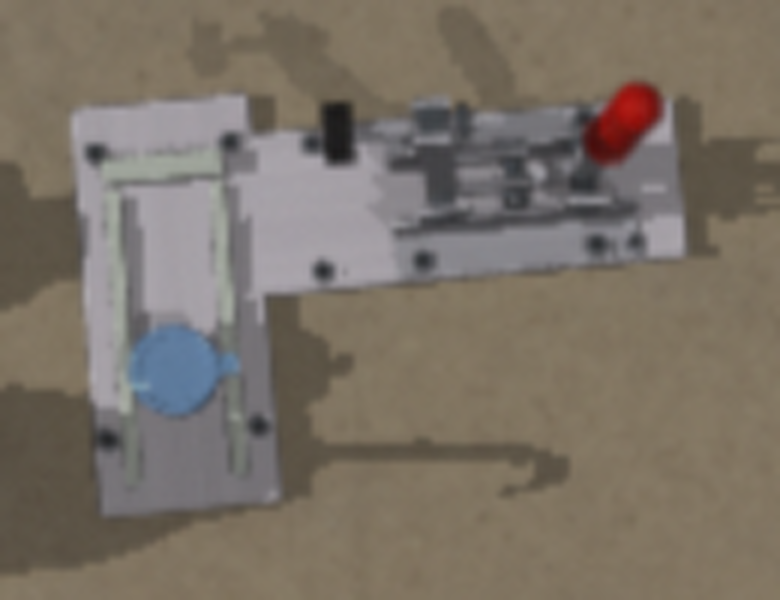

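View pics/s1.png

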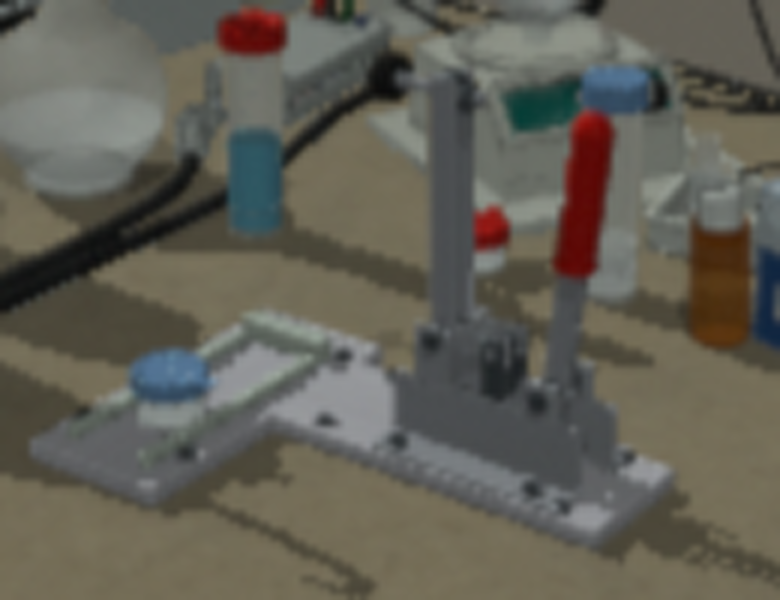

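```bash
python3 - <<'E'
from h import *
c=read_camera("top");s=read_camera("scene")
P=lambda x,y,z:px2w(c,175+x/6-.4,155+y/6-.4,z)
for n,a in dict(deckL=[(72,112),(103,516)],deckR=[(264,295),(278,500)],deckBot=[(264,293),(685,257)]).items():
    A,B=P(*a[0],.01),P(*a[1],.01);d=B-A;print(n,A.round(4),B.round(4),np.degrees(np.arctan2(d[1],d[0])))
for n,a in dict(railL=[(120,200),(140,480)],railR=[(215,200),(233,470)]).items():
    A,B=P(*a[0],.016),P(*a[1],.016);d=A-B;print(n,A.round(4),B.round(4),np.degrees(np.arctan2(d[1],d[0])))
for p in [(108,183),(222,175)]: print("stop z22",P(*p,.022).round(4),"z16",P(*p,.016).round(4))
print("cam",-np.array(c["R"]).T@c["t"])
# cup triangulate lid centre
def tri(pa,pb):
    L=[]
    A=[];b=[]
    for cam,p in((c,pa),(s,pb)):
        M=np.array(cam["intrinsics"])@np.c_[cam["R"],cam["t"]]
        for i in(0,1):
            r=M[i]-p[i]*M[2];A.append(r[:3]);b.append(-r[3])
    return np.linalg.lstsq(np.array(A),np.array(b),rcond=None)
print("lid",tri((204.07,216.16),(207.76,222.4))[0])
# lever grip: top end
m=blob(c,0,8,270,160,290,185,120,80)|blob(c,172,180,270,160,290,185,120,80)
ys,xs=np.nonzero(m);print("top red",xs.min(),xs.max(),ys.min(),ys.max())
m=blob(s,0,8,265,170,290,215,120,60)|blob(s,172,180,265,170,290,215,120,60)
ys,xs=np.nonzero(m);print("scene red",xs.min(),xs.max(),ys.min(),ys.max())
def T(p):return (175+p[0]/6-.4,155+p[1]/6-.4)
def S(p):return (180+p[0]/6-.4,160+p[1]/6-.4)
for a,b in [((634,107),(592,130))]:
    r=tri(T(a),S(b));print("lever_end",r[0],r[1])
E
```

```text
deckL [ 0.5934 -0.047   0.01  ] [ 0.4316 -0.0634  0.01  ] -174.2110694630754
deckR [ 0.5195 -0.1253  0.01  ] [ 0.438  -0.1321  0.01  ] -175.2548401590624
deckBot [ 0.5203 -0.1253  0.01  ] [ 0.5354 -0.2942  0.01  ] -84.87378868910622
railL [ 0.5567 -0.0679  0.016 ] [ 0.4455 -0.0783  0.016 ] 5.36094208649004
railR [ 0.5569 -0.1057  0.016 ] [ 0.4495 -0.1147  0.016 ] 4.790213872333618
stop z22 [ 0.5626 -0.0638  0.022 ] z16 [ 0.5636 -0.063   0.016 ]
stop z22 [ 0.5661 -0.1089  0.022 ] z16 [ 0.567  -0.1083  0.016 ]
cam [ 0.40599056 -0.20290458  1.01326215]
lid [ 0.48775564 -0.09330639  0.03028459]
top red 274 284 169 181
scene red 272 281 179 205
lever_end [ 0.56645145 -0.26298861  0.17137313] [0.12319797]
```

```bash
python3 -m jog '[{"grip":1,"z":-40,"rz":-6.4},{"grip":1,"z":-40,"rz":-6.4},{"grip":1,"z":-40,"rz":-6.3},{"grip":1}]'
cat >> h.py <<'E'
from scipy.spatial.transform import Rotation as Rt
def go(tip,s=None):
    "shift in tool axes (mm) to bring fingertip centre to tip"
    s=s or get_state();R=Rt.from_quat(s["tcp_rot"]).as_matrix()
    cur=s["eef_pos"]+R[:,2]*.173
    print("tip",cur.round(4),"R",R.round(3).tolist(),"F",np.round(s["contact_force"],1),"t",s["time"])
    print("to go tool mm",(R.T@(np.array(tip)-cur)*1000).round(1))
E
python3 - <<'E'
from h import *
c=read_camera("top");s=read_camera("scene")
A=[];b=[]
for cam,p in((c,(57,236)),(s,(130,122))):
    M=np.array(cam["intrinsics"])@np.c_[cam["R"],cam["t"]]
    for i in(0,1):
        r=M[i]-p[i]*M[2];A.append(r[:3]);b.append(-r[3])
print(np.linalg.lstsq(np.array(A),np.array(b),rcond=None)[:2])
go((.42,.40,.352))
E
```

```text
(array([0.43103029, 0.13354394, 0.27364314]), array([1.38355474]))
tip [0.1622 0.6552 0.2316] R [[0.24, 0.971, -0.0], [0.971, -0.24, -0.0], [-0.0, -0.0, -1.0]] F [-0.4  0.6  0.2] t 0.45
to go tool mm [-185.7  311.5 -120.4]$[0]: bad value
```

```bash
python3 -m jog '[{"grip":1.0,"z":-40.0,"rz":-6.4}]'; python3 -m jog '[{"z":-40,"rz":-6.4}]' ; python3 -m jog '[{"x":0,"y":0,"z":-40,"rx":0,"ry":0,"rz":-6.4,"grip":1}]'
```

```text
time: 0.53
eef_pos: [0.1619, 0.654, 0.4341]
tcp_rot: [0.751, 0.66, -0.008, 0.004]
contact_force: [-0.0, -0.4, -2.2]
opening: 0.882$[0]: bad value
$[0]: bad value
```

```bash
python3 -m jog '[{"grip":1.0,"z":-40.0,"rz":-6.4},{"grip":1.0,"z":-40.0,"rz":-6.3},{"grip":1.0},{"grip":1.0}]'
python3 - <<'E'
from h import *
go((.42,.40,.36))
E
```

```text
tip [0.1606 0.651  0.2611] R [[0.129, 0.992, -0.007], [0.991, -0.129, -0.017], [-0.018, -0.005, -1.0]] F [-0.  -0.4 -2.2] t 0.5333
to go tool mm [-217.1  289.2  -96.3]$[0]: bad value
```

```bash
python3 -m jog '[{"x":0,"y":0,"z":-40,"rx":0,"ry":0,"rz":-6.4,"grip":1},{"x":0,"y":0,"z":-40,"rx":0,"ry":0,"rz":-6.3,"grip":1},{"x":0,"y":0,"z":0,"rx":0,"ry":0,"rz":0,"grip":1}]'
python3 - <<'E'
from h import *
go((.42,.40,.36))
E
```

```text
time: 0.78
eef_pos: [0.1621, 0.655, 0.537]
tcp_rot: [0.673, 0.74, 0.009, -0.003]
contact_force: [0.7, -0.4, 1.9]
opening: 0.456
tip [0.1633 0.6579 0.364 ] R [[-0.094, 0.996, 0.007], [0.995, 0.094, 0.017], [0.016, 0.009, -1.0]] F [ 0.7 -0.4  1.9] t 0.7833
to go tool mm [-280.9  231.4    1.5]
```

```bash
python3 -m jog '[{"x":-28,"y":28,"z":0,"rx":0,"ry":0,"rz":0,"grip":1},{"x":-28,"y":28,"z":0,"rx":0,"ry":0,"rz":0,"grip":1},{"x":-28,"y":28,"z":0,"rx":0,"ry":0,"rz":0,"grip":1},{"x":-28,"y":28,"z":0,"rx":0,"ry":0,"rz":0,"grip":1},{"x":-28,"y":28,"z":0,"rx":0,"ry":0,"rz":0,"grip":1},{"x":-28,"y":28,"z":0,"rx":0,"ry":0,"rz":0,"grip":1},{"x":-28,"y":28,"z":0,"rx":0,"ry":0,"rz":0,"grip":1},{"x":-28,"y":28,"z":0,"rx":0,"ry":0,"rz":0,"grip":1}]'
python3 - <<'E'
from h import *
go((.445,-.097,.36))
E
```

```text
time: 1.45
eef_pos: [0.4067, 0.4509, 0.5249]
tcp_rot: [0.675, 0.738, 0.0, 0.0]
contact_force: [-0.4, 0.3, 0.3]
opening: 0.0
tip [0.4068 0.4509 0.3519] R [[-0.09, 0.996, 0.001], [0.996, 0.09, 0.0], [0.0, 0.001, -1.0]] F [-0.4  0.3  0.3] t 1.45
to go tool mm [-549.2  -11.2   -8.4]
```

```bash
python3 -m jog '[{"x":-40,"y":0,"z":-8,"rx":0,"ry":0,"rz":0,"grip":1},{"x":-40,"y":0,"z":0,"rx":0,"ry":0,"rz":0,"grip":1},{"x":-40,"y":0,"z":0,"rx":0,"ry":0,"rz":0,"grip":1},{"x":-40,"y":0,"z":0,"rx":0,"ry":0,"rz":0,"grip":1},{"x":-40,"y":0,"z":0,"rx":0,"ry":0,"rz":0,"grip":1},{"x":-40,"y":0,"z":0,"rx":0,"ry":0,"rz":0,"grip":1},{"x":-40,"y":-5,"z":0,"rx":0,"ry":0,"rz":0,"grip":1},{"x":-40,"y":-5,"z":0,"rx":0,"ry":0,"rz":0,"grip":1}]'
python3 -m jog '[{"x":-40,"y":0,"z":0,"rx":0,"ry":0,"rz":0,"grip":1},{"x":-40,"y":0,"z":0,"rx":0,"ry":0,"rz":0,"grip":1},{"x":-40,"y":0,"z":0,"rx":0,"ry":0,"rz":0,"grip":1},{"x":-40,"y":0,"z":0,"rx":0,"ry":0,"rz":0,"grip":1},{"x":-30,"y":0,"z":0,"rx":0,"ry":0,"rz":0,"grip":1},{"x":-10,"y":0,"z":0,"rx":0,"ry":0,"rz":0,"grip":1},{"x":0,"y":0,"z":0,"rx":0,"ry":0,"rz":0,"grip":1}]'
python3 - <<'E'
from h import *
go((.443,-.097,.12))
E
```

```text
time: 2.12
eef_pos: [0.424, 0.131, 0.5328]
tcp_rot: [0.674, 0.738, 0.0, 0.0]
contact_force: [0.9, -0.5, 0.6]
opening: 0.002
time: 2.7
eef_pos: [0.4427, -0.0683, 0.5325]
tcp_rot: [0.676, 0.737, -0.0, -0.0]
contact_force: [-0.1, -0.1, -0.0]
opening: 0.003
tip [ 0.4426 -0.0683  0.3595] R [[-0.086, 0.996, -0.0], [0.996, 0.086, 0.0], [0.0, -0.0, -1.0]] F [-0.1 -0.1 -0. ] t 2.7
to go tool mm [-28.7  -2.  239.5]
```

```bash
python3 -m jog '[{"x":-10,"y":0,"z":40,"rx":0,"ry":0,"rz":0,"grip":1},{"x":-10,"y":0,"z":40,"rx":0,"ry":0,"rz":0,"grip":1},{"x":-9,"y":-2,"z":40,"rx":0,"ry":0,"rz":0,"grip":1},{"x":0,"y":0,"z":40,"rx":0,"ry":0,"rz":0,"grip":1},{"x":0,"y":0,"z":40,"rx":0,"ry":0,"rz":0,"grip":1},{"x":0,"y":0,"z":40,"rx":0,"ry":0,"rz":0,"grip":1},{"x":0,"y":0,"z":20,"rx":0,"ry":0,"rz":0,"grip":1},{"x":0,"y":0,"z":0,"rx":0,"ry":0,"rz":0,"grip":1}]'
python3 - <<'E'
from h import *
go((.443,-.097,.02))
w=read_camera("wrist");s=read_camera("scene");crop(w,"w2.png",0,0,512,384,1.5);crop(s,"s2.png",150,100,310,270,4)
for n,X in dict(seat=(.5486,-.0875,.01),mouth=(.445,-.0969,.01),cuptop=(.4877,-.0935,.034)).items(): print(n,w2px(w,X)*1.5,(w2px(s,X)-[150,100])*4)
E
```

```text
time: 3.37
eef_pos: [0.4411, -0.0929, 0.2673]
tcp_rot: [0.674, 0.739, -0.001, -0.006]
contact_force: [0.0, 1.1, -0.0]
opening: -0.002
tip [ 0.4393 -0.0919  0.0943] R [[-0.092, 0.996, -0.01], [0.996, 0.092, 0.006], [0.006, -0.01, -1.0]] F [ 0.   1.1 -0. ] t 3.3667
to go tool mm [-5.9  3.9 74.3]
seat [376.24287005 493.7528709 ] [290.4009009  482.63897618]
mouth [374.93775838 308.90901532] [187.96955025 541.77271261]
cuptop [373.4843874 414.3949056] [231.32472266 484.74588572]
```

View pics/w2.png

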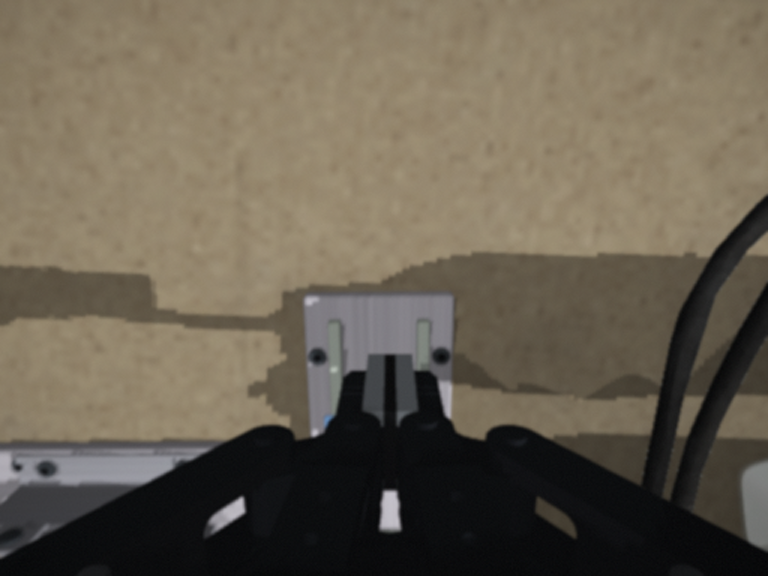

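View pics/s2.png

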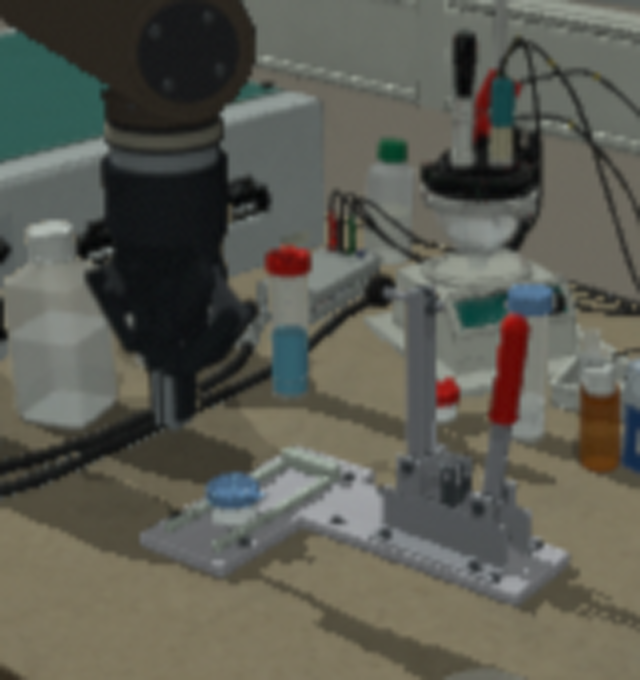

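```bash
python3 - <<'E'
from h import *
s=get_state();print(s["qpos"])
E
python3 -m jog '[{"x":0,"y":0,"z":0,"rx":0,"ry":0,"rz":7,"grip":1},{"x":0,"y":0,"z":0,"rx":0,"ry":0,"rz":7,"grip":1}]'
python3 - <<'E'
from h import *
s=get_state();print(s["qpos"]);go((.44,-.0973,.02))
E
```

```text
[-4.34005276e-01 -5.27145835e-02  2.20978199e+00  4.77715833e-04
  9.85420446e-01 -2.09705464e+00]
time: 3.63
eef_pos: [0.4447, -0.0952, 0.2759]
tcp_rot: [0.761, 0.649, 0.001, 0.003]
contact_force: [0.1, 0.7, 0.9]
opening: -0.001
[-4.34771574e-01 -5.58234940e-02  2.20629857e+00  3.19487488e-04
  9.85372430e-01 -1.84713339e+00]
tip [ 0.4456 -0.0956  0.1029] R [[0.158, 0.987, 0.005], [0.987, -0.158, -0.002], [-0.001, 0.006, -1.0]] F [0.1 0.7 0.9] t 3.6333
to go tool mm [-2.4 -5.7 82.9]
```

```bash
python3 -m jog '[{"x":0,"y":0,"z":0,"rx":0,"ry":0,"rz":7,"grip":1},{"x":0,"y":0,"z":0,"rx":0,"ry":0,"rz":7,"grip":1},{"x":0,"y":0,"z":0,"rx":0,"ry":0,"rz":7,"grip":1},{"x":0,"y":0,"z":0,"rx":0,"ry":0,"rz":7,"grip":1},{"x":0,"y":0,"z":0,"rx":0,"ry":0,"rz":7,"grip":1},{"x":0,"y":0,"z":0,"rx":0,"ry":0,"rz":7,"grip":1},{"x":0,"y":0,"z":0,"rx":0,"ry":0,"rz":7,"grip":1},{"x":0,"y":0,"z":0,"rx":0,"ry":0,"rz":7,"grip":1}]' >/dev/null
python3 -m jog '[{"x":0,"y":0,"z":0,"rx":0,"ry":0,"rz":7,"grip":1},{"x":0,"y":0,"z":0,"rx":0,"ry":0,"rz":7,"grip":1},{"x":0,"y":0,"z":0,"rx":0,"ry":0,"rz":6,"grip":1},{"x":0,"y":0,"z":0,"rx":0,"ry":0,"rz":0,"grip":1},{"x":0,"y":0,"z":0,"rx":0,"ry":0,"rz":0,"grip":1}]'
python3 - <<'E'
from h import *
s=get_state();print(s["qpos"]);go((.442,-.097,.02))
E
```

```text
time: 4.72
eef_pos: [0.4443, -0.0954, 0.2754]
tcp_rot: [0.999, 0.047, 0.002, 0.001]
contact_force: [0.9, -0.4, -0.1]
opening: 0.0
[-4.35424092e-01 -5.56039167e-02  2.20721689e+00  2.15134975e-04
  9.84855683e-01 -5.29432879e-01]
tip [ 0.4451 -0.0957  0.1024] R [[0.996, 0.094, 0.005], [0.094, -0.996, -0.002], [0.005, 0.002, -1.0]] F [ 0.9 -0.4 -0.1] t 4.7167
to go tool mm [-3.6  0.8 82.3]
```

```bash
python3 -m jog '[{"x":-4,"y":0,"z":20,"rx":0,"ry":0,"rz":0,"grip":1},{"x":-2,"y":1,"z":25,"rx":0,"ry":0,"rz":0,"grip":1},{"x":0,"y":0,"z":20,"rx":0,"ry":0,"rz":0,"grip":1},{"x":0,"y":0,"z":11,"rx":0,"ry":0,"rz":0,"grip":1},{"x":0,"y":0,"z":6,"rx":0,"ry":0,"rz":0,"grip":1},{"x":0,"y":0,"z":0,"rx":0,"ry":0,"rz":0,"grip":1},{"x":0,"y":0,"z":0,"rx":0,"ry":0,"rz":0,"grip":1}]'
python3 - <<'E'
from h import *
go((.442,-.097,.02))
s=read_camera("scene");crop(s,"s3.png",150,120,310,270,4);s=read_camera("top");crop(s,"t3.png",160,140,310,270,4);
E
```

```text
time: 5.3
eef_pos: [0.438, -0.0971, 0.1916]
tcp_rot: [0.999, 0.046, 0.001, 0.0]
contact_force: [0.2, -0.3, -0.1]
opening: 0.001
tip [ 0.4383 -0.0973  0.0186] R [[0.996, 0.092, 0.001], [0.092, -0.996, -0.001], [0.001, 0.001, -1.0]] F [ 0.2 -0.3 -0.1] t 5.3
to go tool mm [ 3.7  0.1 -1.4]
```

View pics/s3.png

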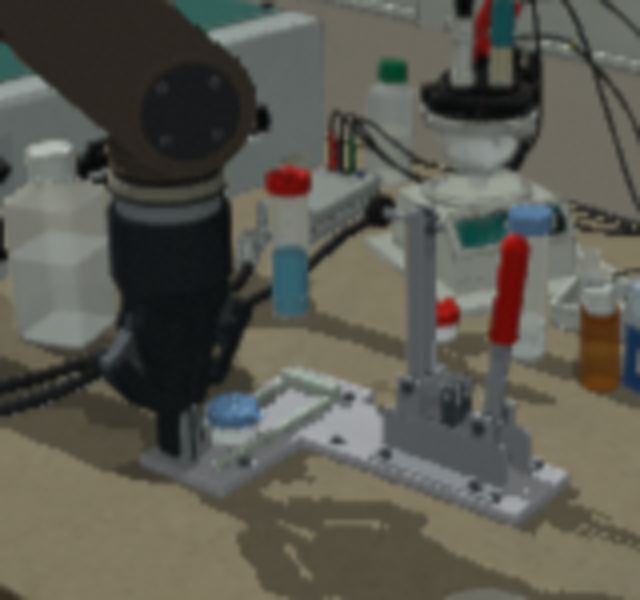

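View pics/t3.png

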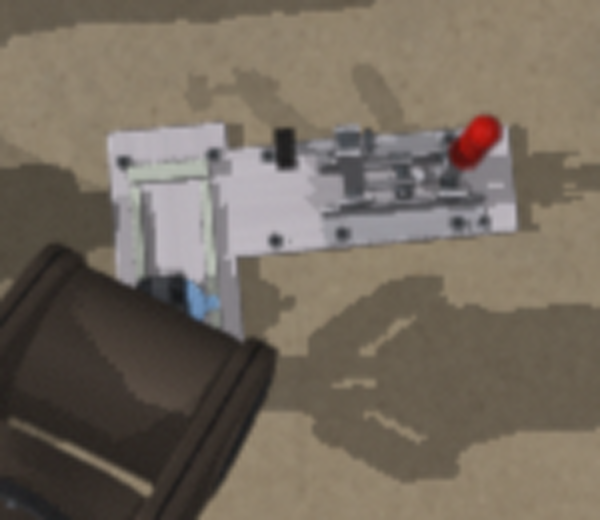

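```bash
python3 -m jog '[{"x":8,"y":0,"z":-1.5,"rx":0,"ry":0,"rz":0,"grip":1},{"x":6,"y":0,"z":0,"rx":0,"ry":0,"rz":0,"grip":1},{"x":6,"y":0,"z":0,"rx":0,"ry":0,"rz":0,"grip":1},{"x":6,"y":0,"z":0,"rx":0,"ry":0,"rz":0,"grip":1},{"x":6,"y":0,"z":0,"rx":0,"ry":0,"rz":0,"grip":1},{"x":6,"y":0,"z":0,"rx":0,"ry":0,"rz":0,"grip":1},{"x":6,"y":0,"z":0,"rx":0,"ry":0,"rz":0,"grip":1},{"x":4,"y":0,"z":0,"rx":0,"ry":0,"rz":0,"grip":1}]'
python3 - <<'E'
from h import *
go((.5162,-.0905,.02))
s=read_camera("scene");crop(s,"s4.png",150,120,310,270,4)
E
```

```text
time: 6.07
eef_pos: [0.486, -0.0926, 0.1922]
tcp_rot: [0.999, 0.045, 0.0, 0.0]
contact_force: [0.8, -0.2, 0.0]
opening: -0.002
tip [ 0.486  -0.0926  0.0192] R [[0.996, 0.091, 0.0], [0.091, -0.996, -0.0], [0.0, 0.0, -1.0]] F [ 0.8 -0.2  0. ] t 6.0667
to go tool mm [30.2  0.6 -0.8]
```

View pics/s4.png

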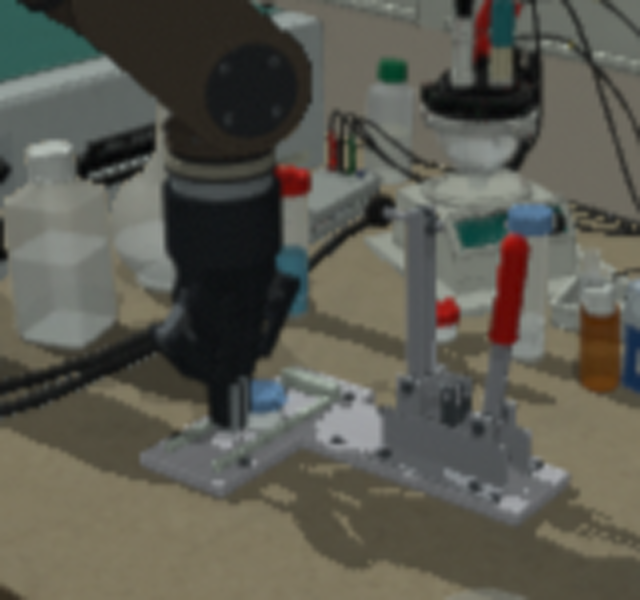

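```bash
python3 -m jog '[{"x":5,"y":0,"z":0,"rx":0,"ry":0,"rz":0,"grip":1},{"x":5,"y":0,"z":0,"rx":0,"ry":0,"rz":0,"grip":1},{"x":5,"y":0,"z":0,"rx":0,"ry":0,"rz":0,"grip":1},{"x":5,"y":0,"z":0,"rx":0,"ry":0,"rz":0,"grip":1},{"x":3,"y":0,"z":0,"rx":0,"ry":0,"rz":0,"grip":1},{"x":1,"y":0,"z":0,"rx":0,"ry":0,"rz":0,"grip":1},{"x":0,"y":0,"z":0,"rx":0,"ry":0,"rz":0,"grip":1}]'
for i in 1 2; do python3 -m jog '[{"x":1,"y":0,"z":0,"rx":0,"ry":0,"rz":0,"grip":1},{"x":0,"y":0,"z":0,"rx":0,"ry":0,"rz":0,"grip":1}]'|grep -v -e rot -e open; done
python3 - <<'E'
from h import *
go((.5162,-.0905,.02))
E
```

```text
time: 6.7
eef_pos: [0.5094, -0.0905, 0.1922]
tcp_rot: [0.999, 0.045, 0.0, 0.0]
contact_force: [-0.2, 0.5, -0.4]
opening: -0.003
time: 6.87
eef_pos: [0.51, -0.0904, 0.1922]
contact_force: [0.1, -0.3, -0.5]
time: 7.03
eef_pos: [0.5111, -0.0903, 0.1922]
contact_force: [-0.4, -0.4, -0.0]
tip [ 0.5111 -0.0903  0.0192] R [[0.996, 0.09, 0.0], [0.09, -0.996, -0.0], [0.0, 0.0, -1.0]] F [-0.4 -0.4 -0. ] t 7.0333
to go tool mm [ 5.1  0.6 -0.8]
```

```bash
for i in 1 2 3 4 5; do python3 -m jog '[{"x":1,"y":0,"z":0,"rx":0,"ry":0,"rz":0,"grip":1},{"x":0,"y":0,"z":0,"rx":0,"ry":0,"rz":0,"grip":1}]'|grep -v -e rot -e open -e time; done
python3 - <<'E'
from h import *
s=read_camera("scene");crop(s,"s5.png",190,190,290,260,7);w=read_camera("wrist");crop(w,"w5.png",0,0,512,384,1.5)
E
```

```text
eef_pos: [0.5122, -0.0903, 0.1923]
contact_force: [-0.4, -0.3, -0.0]
eef_pos: [0.5132, -0.0901, 0.1923]
contact_force: [-0.1, 0.1, -1.3]
eef_pos: [0.5142, -0.0901, 0.1923]
contact_force: [1.4, -0.3, 0.6]
eef_pos: [0.5152, -0.09, 0.1922]
contact_force: [-0.4, -0.4, 0.3]
eef_pos: [0.5162, -0.0899, 0.1923]
contact_force: [-0.1, 0.4, 0.1]
```

View pics/s5.png

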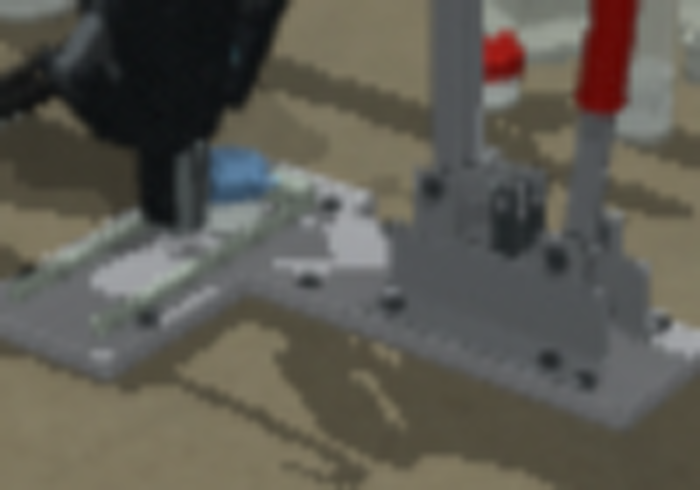

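```bash
for i in 1 2 3; do python3 -m jog '[{"x":1,"y":0,"z":0,"rx":0,"ry":0,"rz":0,"grip":1},{"x":0,"y":0,"z":0,"rx":0,"ry":0,"rz":0,"grip":1}]'|grep -v -e rot -e open -e time; done
```

```text
eef_pos: [0.5172, -0.0898, 0.1923]
contact_force: [-0.3, 0.1, -0.3]
eef_pos: [0.5182, -0.0897, 0.1923]
contact_force: [-0.9, -0.0, -0.4]
eef_pos: [0.5192, -0.0896, 0.1923]
contact_force: [-1.0, -0.7, -1.0]
```

```bash
for i in 1 2; do python3 -m jog '[{"x":1,"y":0,"z":0,"rx":0,"ry":0,"rz":0,"grip":1},{"x":0,"y":0,"z":0,"rx":0,"ry":0,"rz":0,"grip":1}]'|grep -v -e rot -e open -e time; done
python3 - <<'E'
from h import *
s=read_camera("scene");crop(s,"s6.png",190,190,290,260,7)
E
```

```text
eef_pos: [0.5202, -0.0895, 0.1923]
contact_force: [0.1, 0.2, -0.2]
eef_pos: [0.5209, -0.0894, 0.1922]
contact_force: [-2.6, -0.3, 2.3]
```

View pics/s6.png

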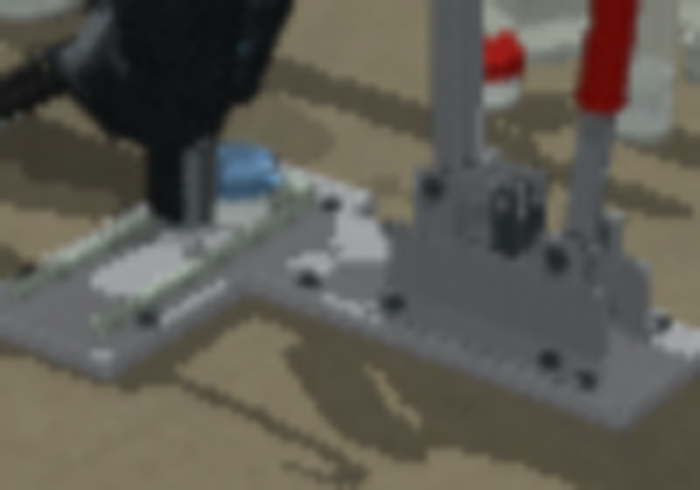

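```bash
python3 -m jog '[{"x":1,"y":0,"z":0,"rx":0,"ry":0,"rz":0,"grip":1},{"x":0,"y":0,"z":0,"rx":0,"ry":0,"rz":0,"grip":1}]'|grep -v -e rot -e open -e time;  python3 -m jog '[{"x":0,"y":0,"z":0,"rx":0,"ry":0,"rz":0,"grip":1}]'|grep -v -e rot -e open -e time
```

```text
eef_pos: [0.5215, -0.0893, 0.1921]
contact_force: [-5.3, -1.2, 3.6]
eef_pos: [0.5215, -0.0893, 0.1921]
contact_force: [-5.2, -0.4, 3.3]
```

```bash
python3 -m jog '[{"x":-0.5,"y":0,"z":0,"rx":0,"ry":0,"rz":0,"grip":1},{"x":-0.5,"y":0,"z":0,"rx":0,"ry":0,"rz":0,"grip":1},{"x":-0.5,"y":0,"z":0,"rx":0,"ry":0,"rz":0,"grip":1},{"x":-1,"y":0,"z":0,"rx":0,"ry":0,"rz":0,"grip":1}]'|grep -v -e rot -e open -e time;  python3 -m jog '[{"x":-6,"y":0,"z":0,"rx":0,"ry":0,"rz":0,"grip":1},{"x":-15,"y":0,"z":0,"rx":0,"ry":0,"rz":0,"grip":1},{"x":-20,"y":0,"z":0,"rx":0,"ry":0,"rz":0,"grip":1},{"x":-30,"y":0,"z":0,"rx":0,"ry":0,"rz":0,"grip":1},{"x":0,"y":0,"z":0,"rx":0,"ry":0,"rz":0,"grip":1}]'
python3 - <<'E'
from h import *
s=read_camera("scene");crop(s,"s7.png",190,190,290,260,7);s=read_camera("top");crop(s,"t7.png",175,155,305,255,6);go((0.5,-.2,.2))
E
```

```text
eef_pos: [0.5199, -0.0896, 0.1923]
contact_force: [-0.3, -0.2, 1.0]
time: 9.85
eef_pos: [0.4445, -0.0949, 0.1902]
tcp_rot: [0.999, 0.045, -0.003, -0.001]
contact_force: [-0.8, 1.0, -1.0]
opening: 0.003
tip [ 0.4481 -0.0959  0.019 ] R [[0.996, 0.089, 0.001], [0.089, -0.996, 0.0], [0.001, 0.0, -1.0]] F [ 1.2 -0.4  0.2] t 9.95
to go tool mm [  42.4  108.4 -180.9]
```

View pics/s7.png

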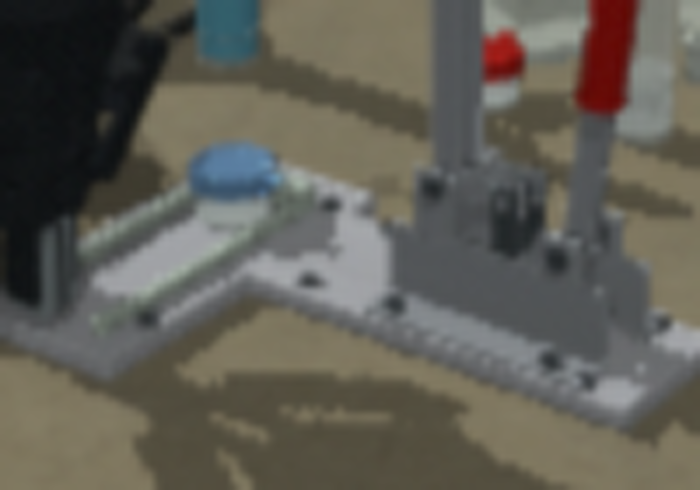

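View pics/t7.png

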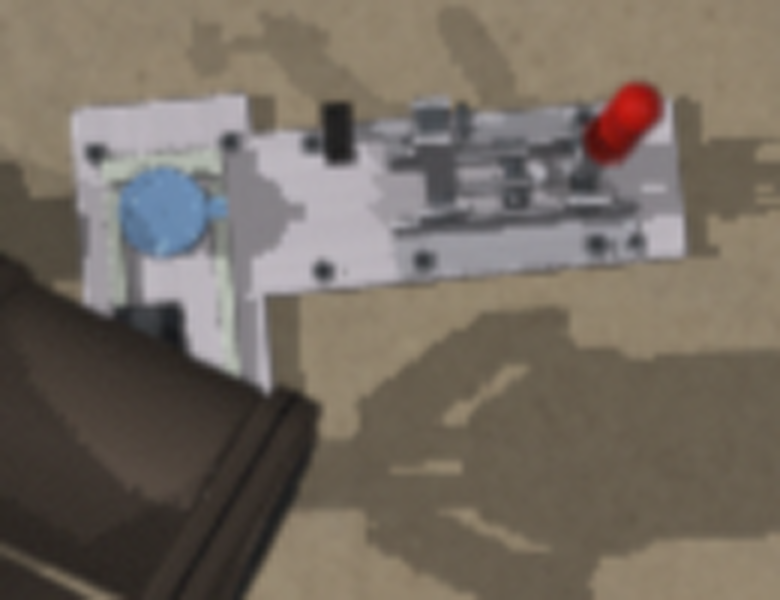

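```bash
python3 - <<'E'
from h import *
c=read_camera("top")
m=blob(c,100,125,190,178,209,202);cs=max(cv2.findContours(m,0,1)[0],key=cv2.contourArea);(u,v),r=cv2.minEnclosingCircle(cs)
M=cv2.moments(m,True);u,v=M['m10']/M['m00'],M['m01']/M['m00'];print(u,v,r,M['m00'],px2w(c,u,v,.034))
E
```

```text
201.72535211267606 189.85211267605635 6.970403671264648 142.0 [ 0.54952199 -0.0871139   0.034     ]
```

```bash
python3 -m jog '[{"x":0,"y":0,"z":-40,"rx":0,"ry":0,"rz":0,"grip":1},{"x":0,"y":0,"z":-40,"rx":0,"ry":0,"rz":0,"grip":1},{"x":0,"y":0,"z":-40,"rx":0,"ry":0,"rz":0,"grip":1},{"x":0,"y":0,"z":-40,"rx":0,"ry":0,"rz":0,"grip":1},{"x":0,"y":0,"z":-40,"rx":0,"ry":0,"rz":0,"grip":1},{"x":0,"y":0,"z":-20,"rx":0,"ry":0,"rz":0,"grip":1},{"x":0,"y":0,"z":0,"rx":0,"ry":0,"rz":0,"grip":1}]'
cat >> h.py <<'E'
O=np.array([.549,-.0873,0]);a=np.radians(5.2);EX=np.array([np.cos(a),np.sin(a),0]);EY=np.array([-np.sin(a),np.cos(a),0])
def F2W(x,y,z):return O+EX*x+EY*y+np.array([0,0,z])
def W2F(X):
    d=np.array(X)-O;return np.array([d@EX,d@EY,X[2]])*1000
E
python3 - <<'E'
from h import *
c=read_camera("top")
P=lambda x,y,z:W2F(px2w(c,175+x/6-.4,155+y/6-.4,z)).round(1)
print("post top L/R",P(412,115,.181),P(472,125,.181),"red tip",P(634,107,.18),"pad",P(337,132,.165))
go(F2W(0,-.139,.25))
crop(c,"t8.png",175,135,305,255,5)
E
```

```text
time: 10.58
eef_pos: [0.4508, -0.0964, 0.4202]
tcp_rot: [0.999, 0.046, 0.007, 0.003]
contact_force: [1.3, -0.2, 0.5]
opening: 0.0
post top L/R [   3.  -100.6  181. ] [  -2.1 -120.3  181. ] red tip [  -0.5 -175.3  180. ] pad [  2.3 -74.5 165. ]
tip [ 0.4516 -0.0969  0.2436] R [[0.996, 0.091, 0.009], [0.091, -0.996, -0.004], [0.008, 0.004, -1.0]] F [-0.5  0.5  0.3] t 10.6333
to go tool mm [ 97.8 138.4  -5. ]
```

View pics/t8.png

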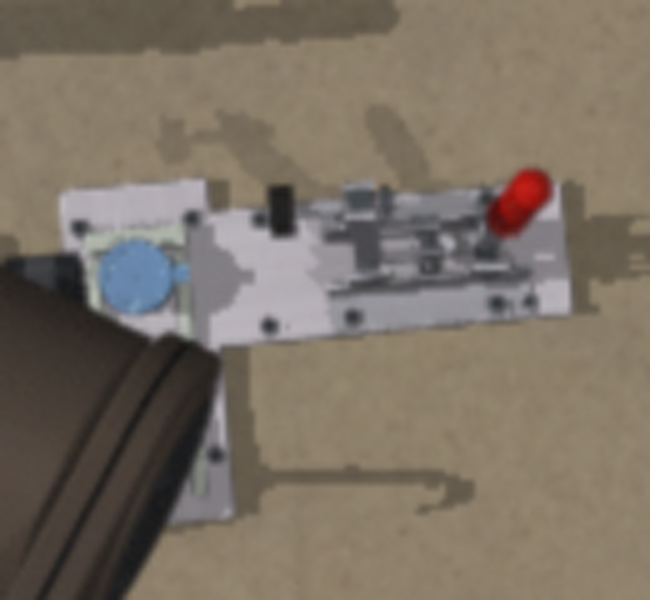

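```bash
python3 -m jog '[{"x":20,"y":28,"z":-5,"rx":0,"ry":0,"rz":0,"grip":1},{"x":20,"y":28,"z":0,"rx":0,"ry":0,"rz":0,"grip":1},{"x":20,"y":28,"z":0,"rx":0,"ry":0,"rz":0,"grip":1},{"x":20,"y":28,"z":0,"rx":0,"ry":0,"rz":0,"grip":1},{"x":18,"y":28,"z":0,"rx":0,"ry":0,"rz":0,"grip":1},{"x":0,"y":0,"z":0,"rx":0,"ry":0,"rz":0,"grip":1},{"x":0,"y":0,"z":0,"rx":0,"ry":0,"rz":0,"grip":1}]'
python3 - <<'E'
from h import *
go(F2W(0,-.142,.145))
s=read_camera("scene");crop(s,"s9.png",190,100,310,260,4)
E
```

```text
time: 11.22
eef_pos: [0.5599, -0.2277, 0.414]
tcp_rot: [0.999, 0.045, -0.002, -0.001]
contact_force: [-0.3, 1.6, -0.0]
opening: 0.003
tip [ 0.5592 -0.2272  0.241 ] R [[0.996, 0.089, -0.004], [0.089, -0.996, 0.003], [-0.004, -0.003, -1.0]] F [-0.3  1.6 -0. ] t 11.2167
to go tool mm [ 2.9  2.  96. ]
```

View pics/s9.png

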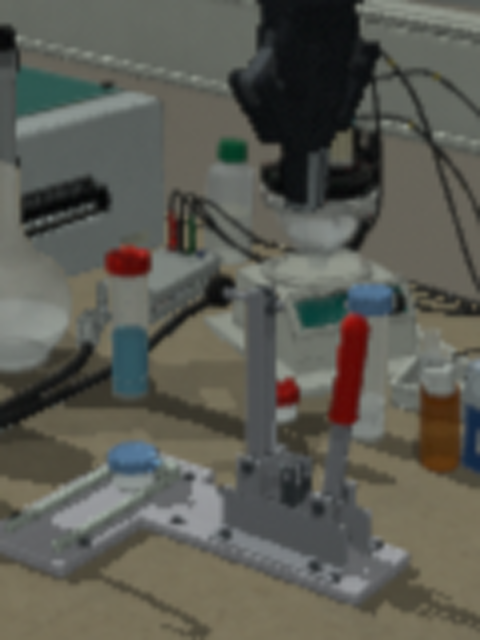

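```bash
python3 -m jog '[{"x":3,"y":1,"z":15,"rx":0,"ry":0,"rz":0,"grip":1},{"x":0,"y":1,"z":20,"rx":0,"ry":0,"rz":0,"grip":1},{"x":0,"y":0,"z":20,"rx":0,"ry":0,"rz":0,"grip":1},{"x":0,"y":0,"z":20,"rx":0,"ry":0,"rz":0,"grip":1},{"x":0,"y":0,"z":12,"rx":0,"ry":0,"rz":0,"grip":1},{"x":0,"y":0,"z":8,"rx":0,"ry":0,"rz":0,"grip":1},{"x":0,"y":0,"z":0,"rx":0,"ry":0,"rz":0,"grip":1}]'
python3 - <<'E'
from h import *
go(F2W(0,-.1567,.1454))
s=read_camera("scene");crop(s,"s10.png",190,100,310,260,4)
E
```

```text
time: 11.85
eef_pos: [0.5615, -0.2272, 0.32]
tcp_rot: [0.999, 0.046, -0.002, -0.001]
contact_force: [0.0, -0.1, -0.0]
opening: 0.002
tip [ 0.5609 -0.2268  0.147 ] R [[0.996, 0.091, -0.003], [0.091, -0.996, 0.002], [-0.003, -0.002, -1.0]] F [ 0.  -0.1 -0. ] t 11.85
to go tool mm [ 0.7 16.7  1.6]
```

View pics/s10.png

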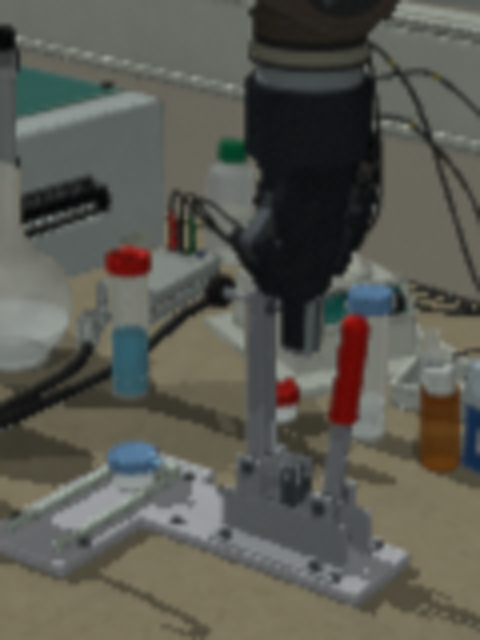

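```bash
python3 -m jog '[{"x":0,"y":7,"z":0,"rx":0,"ry":0,"rz":0,"grip":1},{"x":0,"y":6,"z":1,"rx":0,"ry":0,"rz":0,"grip":1},{"x":0,"y":4,"z":0.5,"rx":0,"ry":0,"rz":0,"grip":1},{"x":0,"y":7,"z":1,"rx":0,"ry":0,"rz":0,"grip":1},{"x":0,"y":7,"z":1,"rx":0,"ry":0,"rz":0,"grip":1},{"x":0,"y":7,"z":1,"rx":0,"ry":0,"rz":0,"grip":1},{"x":0,"y":0,"z":0,"rx":0,"ry":0,"rz":0,"grip":1}]'
python3 - <<'E'
from h import *
go(F2W(0,-.2011,.133))
s=read_camera("scene");crop(s,"s11.png",190,100,310,260,4)
E
```

```text
time: 12.48
eef_pos: [0.5656, -0.2677, 0.3175]
tcp_rot: [0.999, 0.045, -0.0, 0.0]
contact_force: [0.1, -0.2, -0.1]
opening: -0.002
tip [ 0.5656 -0.2678  0.1445] R [[0.996, 0.089, -0.0], [0.089, -0.996, -0.001], [-0.0, 0.001, -1.0]] F [ 0.1 -0.2 -0.1] t 12.4833
to go tool mm [-0.2 19.8 11.5]
```

View pics/s11.png

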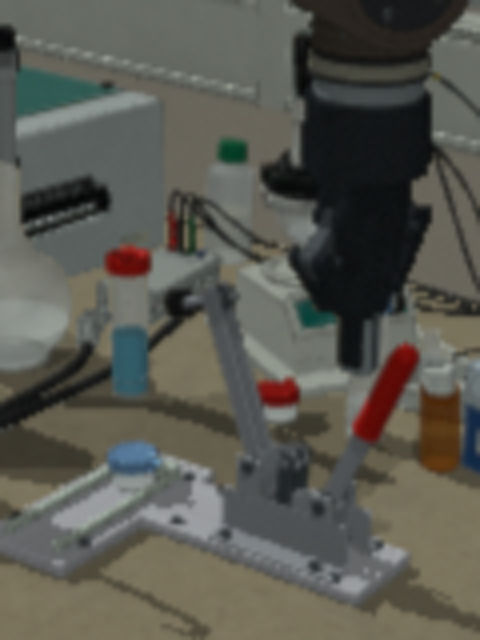

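```bash
python3 -m jog '[{"x":0,"y":7,"z":3,"rx":0,"ry":0,"rz":0,"grip":1},{"x":0,"y":7,"z":4,"rx":0,"ry":0,"rz":0,"grip":1},{"x":0,"y":6,"z":4.5,"rx":0,"ry":0,"rz":0,"grip":1},{"x":0,"y":7,"z":5,"rx":0,"ry":0,"rz":0,"grip":1},{"x":0,"y":7,"z":5,"rx":0,"ry":0,"rz":0,"grip":1},{"x":0,"y":6,"z":5,"rx":0,"ry":0,"rz":0,"grip":1},{"x":0,"y":0,"z":0,"rx":0,"ry":0,"rz":0,"grip":1},{"x":0,"y":0,"z":0,"rx":0,"ry":0,"rz":0,"grip":1}]'
python3 - <<'E'
from h import *
go(F2W(0,-.2363,.0983))
s=read_camera("scene");crop(s,"s12.png",190,100,310,260,4)
E
```

```text
time: 13.2
eef_pos: [0.5692, -0.3063, 0.2904]
tcp_rot: [0.999, 0.045, -0.001, -0.001]
contact_force: [-0.8, 0.8, -0.2]
opening: 0.001
tip [ 0.569  -0.3061  0.1174] R [[0.996, 0.09, -0.001], [0.09, -0.996, 0.001], [-0.001, -0.001, -1.0]] F [-0.8  0.8 -0.2] t 13.2
to go tool mm [-0.  16.6 19.1]
```

View pics/s12.png

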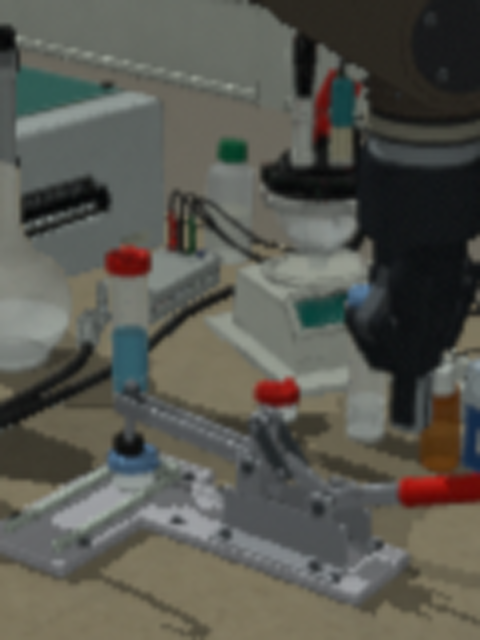

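```bash
python3 -m jog '[{"x":0,"y":6,"z":6,"rx":0,"ry":0,"rz":0,"grip":1},{"x":0,"y":6,"z":6,"rx":0,"ry":0,"rz":0,"grip":1},{"x":0,"y":5,"z":7,"rx":0,"ry":0,"rz":0,"grip":1},{"x":0,"y":3,"z":5,"rx":0,"ry":0,"rz":0,"grip":1},{"x":0,"y":2,"z":4,"rx":0,"ry":0,"rz":0,"grip":1},{"x":0,"y":0,"z":0,"rx":0,"ry":0,"rz":0,"grip":1}]'
python3 -m jog '[{"x":0,"y":2,"z":3,"rx":0,"ry":0,"rz":0,"grip":1},{"x":0,"y":1,"z":3,"rx":0,"ry":0,"rz":0,"grip":1},{"x":0,"y":0,"z":0,"rx":0,"ry":0,"rz":0,"grip":1}]'
python3 - <<'E'
from h import *
go(F2W(0,-.2464,.0738))
s=read_camera("scene");crop(s,"s13.png",190,100,310,260,4)
E
```

```text
time: 13.75
eef_pos: [0.5712, -0.3283, 0.2622]
tcp_rot: [0.999, 0.045, -0.0, -0.0]
contact_force: [-0.2, 0.3, 1.7]
opening: -0.001
time: 14.0
eef_pos: [0.5716, -0.3308, 0.257]
tcp_rot: [0.999, 0.045, -0.0, -0.0]
contact_force: [-0.7, 0.6, 1.6]
opening: -0.001
tip [ 0.5716 -0.3307  0.084 ] R [[0.996, 0.091, -0.0], [0.091, -0.996, 0.0], [-0.0, -0.0, -1.0]] F [-0.7  0.6  1.6] t 14.0
to go tool mm [-0.4  1.9 10.2]
```

View pics/s13.png

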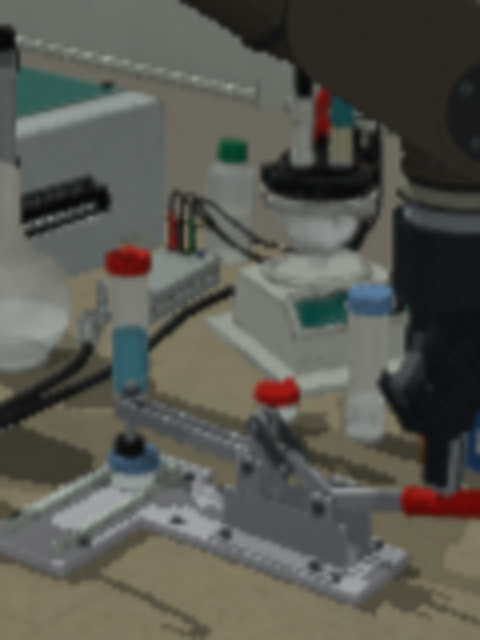

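Fingertip is on the grip at about (440,490) and the pad sits on the lid. I'll press down in small steps.

```bash
for i in 1 2 3; do python3 -m jog '[{"x":0,"y":0.5,"z":2,"rx":0,"ry":0,"rz":0,"grip":1},{"x":0,"y":0.5,"z":2,"rx":0,"ry":0,"rz":0,"grip":1},{"x":0,"y":0,"z":0,"rx":0,"ry":0,"rz":0,"grip":1}]'|grep -v -e rot -e open -e time; done
python3 - <<'E'
from h import *
go(F2W(0,-.2485,.0631))
s=read_camera("scene");crop(s,"s14.png",190,100,310,260,4)
E
```

```text
eef_pos: [0.5717, -0.332, 0.2531]
contact_force: [-1.2, 0.9, 2.6]
eef_pos: [0.5717, -0.3331, 0.2487]
contact_force: [-0.1, -0.2, 1.9]
eef_pos: [0.5716, -0.3337, 0.2441]
contact_force: [0.2, -0.4, 0.1]
tip [ 0.5715 -0.3335  0.0711] R [[0.996, 0.09, -0.001], [0.09, -0.996, 0.001], [-0.001, -0.001, -1.0]] F [ 0.2 -0.4  0.1] t 14.8
to go tool mm [-0.1  1.3  8. ]
```

View pics/s14.png

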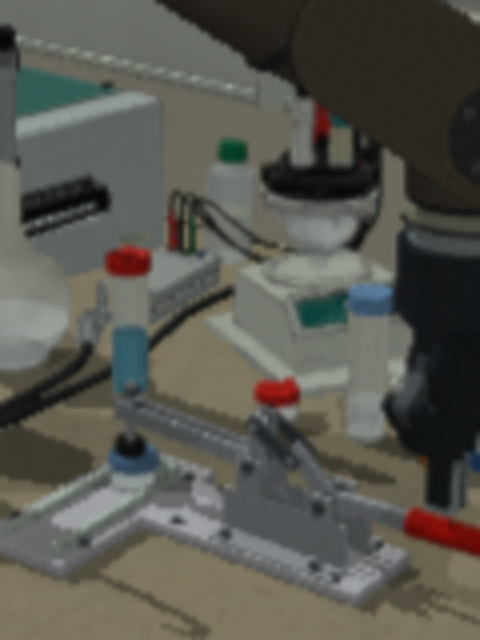

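```bash
for i in 1 2 3 4 5; do python3 -m jog '[{"x":0,"y":0,"z":1.8,"rx":0,"ry":0,"rz":0,"grip":1},{"x":0,"y":0,"z":0,"rx":0,"ry":0,"rz":0,"grip":1}]'|grep -v -e rot -e open -e time; done
```

```text
eef_pos: [0.5718, -0.3336, 0.2428]
contact_force: [-0.5, 0.1, 0.0]
eef_pos: [0.5718, -0.3337, 0.2412]
contact_force: [-0.1, 0.4, 0.2]
eef_pos: [0.5718, -0.3337, 0.2395]
contact_force: [0.6, -0.7, 0.5]
eef_pos: [0.5718, -0.3337, 0.2377]
contact_force: [0.2, 0.4, -0.6]
eef_pos: [0.5718, -0.3337, 0.2359]
contact_force: [0.4, -0.7, 0.3]
```

```bash
for i in 1 2 3; do python3 -m jog '[{"x":0,"y":0,"z":1,"rx":0,"ry":0,"rz":0,"grip":1},{"x":0,"y":0,"z":0,"rx":0,"ry":0,"rz":0,"grip":1}]'|grep -v -e rot -e open -e time; done
```

```text
eef_pos: [0.5719, -0.3339, 0.2355]
contact_force: [-1.0, 0.0, -0.2]
eef_pos: [0.572, -0.3339, 0.2352]
contact_force: [-2.7, 1.4, 4.6]
eef_pos: [0.5722, -0.3339, 0.235]
contact_force: [-3.8, 3.5, 8.7]
```

Hard contact at the expected lock height (fingertip z about 62 mm). Next I'll retreat upwards and check.

```bash
python3 -m jog '[{"x":0,"y":0,"z":-4,"rx":0,"ry":0,"rz":0,"grip":1},{"x":0,"y":0,"z":-15,"rx":0,"ry":0,"rz":0,"grip":1},{"x":0,"y":0,"z":-35,"rx":0,"ry":0,"rz":0,"grip":1},{"x":0,"y":0,"z":-40,"rx":0,"ry":0,"rz":0,"grip":1},{"x":0,"y":0,"z":-40,"rx":0,"ry":0,"rz":0,"grip":1},{"x":0,"y":0,"z":-40,"rx":0,"ry":0,"rz":0,"grip":1},{"x":0,"y":0,"z":0,"rx":0,"ry":0,"rz":0,"grip":1},{"x":0,"y":0,"z":0,"rx":0,"ry":0,"rz":0,"grip":1}]'
python3 - <<'E'
from h import *
s=read_camera("scene");crop(s,"s15.png",190,150,330,260,5);c=read_camera("top");crop(c,"t15.png",160,80,320,240,3.6)
m=blob(c,100,125,190,178,209,202);M=cv2.moments(m,True);print(px2w(c,M['m10']/M['m00'],M['m01']/M['m00'],.034),M['m00'])
for n,X in dict(end_locked=F2W(0,-.2949,.0557)).items():print((w2px(s,X)-[190,150])*5,(w2px(c,X)-[160,80])*3.6)
E
```

```text
time: 16.85
eef_pos: [0.5723, -0.3341, 0.4129]
tcp_rot: [0.999, 0.045, 0.004, 0.003]
contact_force: [-0.5, 0.3, 0.1]
opening: -0.0
[ 0.5398349  -0.08973228  0.034     ] 33.0
[639.57003136 438.92955379] [603.32703292 352.39975406]
```

View pics/s15.png

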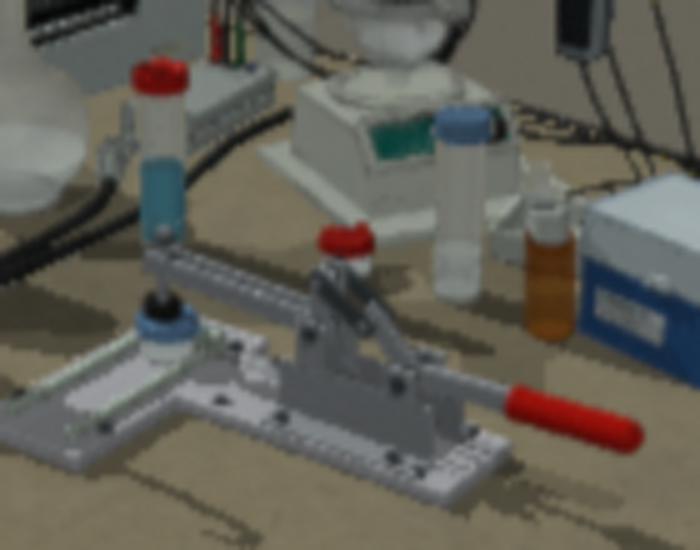

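View pics/t15.png

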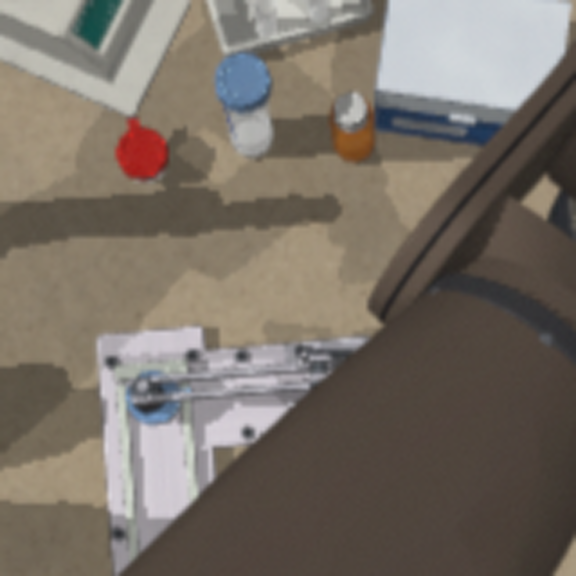

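```bash
python3 - <<'E'
from h import *
c=read_camera("top")
m=blob(c,100,125,190,178,209,202);ys,xs=np.nonzero(m);print("lid rows/cols",ys.min(),ys.max(),xs.min(),xs.max(), get_state()["time"])
sign_off()
E
```

```text
lid rows/cols 187 196 196 207 17.0
the job is handed in; nothing more can be done
```

The cup is home against the stop and the clamp is locked with its pad on the lid. I handed the job in at 17.0 s.

**Cup:** I pushed it about 62 mm along the channel with the shut fingers. The arm then stalled while the force rose to about 5 N, so the cup was against the stop. The top camera put the lid centre within about 1 mm of the estimated seat.

**Clamp:** I pushed the lever over and down from its cup side. At the end of the push the force fell to zero as the lever snapped over. It then met a firm stop, about 9 N, at the fingertip height expected in lock (about 62 mm). After I backed off, the pictures showed the lever lying level within a few pixels of its predicted locked position, the pad on the lid, and the red cup, bottle and tube standing. The robot touched nothing.

**Less certain points:**
- **Tilt at the stop:** the last push also showed about 3 N upwards, so the cup may have tilted slightly against the stop. It looked flat again once I released it.
- **Final lid position:** the clamp arm hides most of the lid in the last top view, so its position there was checked only by its near edge. By eye that edge was where it had been before clamping.
- **Beaker:** I did not check it in the last pictures, but the arm never went near it.

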